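# Pin the lever to the cam and hold the clamp shut on a sherd

## Robot

A 7-joint arm with a two-finger parallel gripper is mounted at the origin on the work surface; the furniture and walls round the work are solid. World frame = base frame: x ahead of the robot, y to its left, z up, the work surface at z = 0. Lengths are in mm, angles in rad, forces in N, time in s.
With the tool pointing down it reaches from about 400 to 875 mm from the base axis. Payload 4.4 kg.
Tool frame: the origin (TCP) lies at the very end of the fingers, on their centre line; the grasp point (between the pads) lies 19 mm behind it; z points along the fingers, y is the line along which they close (so a half turn about z gives the same grasp; the last joint's range is limited). The gripper opens to 85 mm and grips with 20 to 120 N. Pads are 22 mm wide; open, the fingers measure 114 mm over their backs; the gripper's body (76 mm by 85 mm) begins 54 mm behind the grasp point. The pads swing forward as they close: fully open they stand 13 mm farther back than shut.
Start: joints at [1.155, 0.628, 0.038, 1.517, -0.027, 0.996, -0.02], TCP at [222.789, -610.641, 231.313] pointing down, gripper open.
Joint ranges: [-3.06, 3.06], [-0.37, 2.12], [-1.25, 1.32], [0.18, 2.47], [-1.1, 4.24], [0.23, 1.98], [-2.94, 2.94]. Speed limits (rad/s): [2.57, 2.57, 3.14, 3.14, 3.14, 3.14, 3.14].

## Interface

Orientations are given as [roll, pitch, yaw] about the fixed x, y, z axes, in that order (R = Rz(yaw) Ry(pitch) Rx(roll)).
In Python, from cell import monitor, viewer, workorder gives the robot as it stands.
- The arm moves only by the tool arm_command, never from a script. Its argument "series" is one flat list of numbers, 5 for each row, row after row: the opening in per cent of the stroke, from 0 (shut) to 100 (fully open), then the shift along the tool's x, y, z in cm, then the turn about the tool's z in degrees. In form: [claw, x, y, z, roll, claw, x, y, z, roll, ...]. A call has exactly 5 rows; each row is the pose to reach, as a shift and turn from the pose commanded when the call began, along the tool's axes at that moment; what a row does not reach only later rows make up. A row lasts 1/12 s, in which the tool goes at most 41.7 mm and 7.16 degrees, less where a joint would pass 70% of its speed; a pose out of reach is approached as far as the arm can. A call with a gripper value outside its range is refused whole. The fingers move at their own pace and stop on an object; the grip force is fixed at half the most. Time passes only in rows, so rows that repeat a pose let the fingers close, or fill a call up. It gives the time, the measured TCP pose, the force, the opening and the grip force at its end, in the units of the state.
- monitor.read_state(): the state, without advancing time (a new reading comes with each control period).
- viewer.get_image(name): name is "scene" or "top" or "wrist"; returns (picture, depth): 384x512x3 uint8, red, green, blue; 384x512 float32, mm along the optical axis (not along the pixel's ray), 0 where there is no reading.
- viewer.camera_model(name): a dict with "mtx" (3x3 intrinsics, pixels), "R" (3x3) and "t" (3): a world point X has camera coordinates R X + t. Camera axes: x right, y down, z forward; pixel columns grow to the right and rows downward; lengths in mm; the calibration is good to about 2 mm. A picture is of the moment at which its call begins: read the wrist's pose just before it. camera_model takes no time and is no camera call; for the wrist camera it gives the pose at the moment of the call.
- workorder.finish_job(): hands the job in; it is judged then, once.
The state is a dict: "clock": time; "qpos": joint angles; "qd": joint speeds; "tau": joint torques, N m; "eef_pos": TCP position; "tool_rot": TCP orientation; "force": force on the tool from outside, world axes, zero at the start; "torque": the same for the moment, N m; "width": finger opening in mm; "gripper_force": force on a finger pad.
Only numpy, scipy, OpenCV 4.12 (cv2) and the standard library are available. Lean on these libraries where they do the work, as an engineer would, in place of code of your own. Each camera call takes 0.05 s, during which the arm holds its last target. There are 200 camera calls.

## Task

Close the bench cam clamp on the amphora sherd that lies between its jaws: take the red-headed retaining pin from its wooden rest and push it fully home, down through the hole in the blue lever and the hole in the brass cam below it. Then swing the lever by its black knob until the cam is at its highest lift, with the lever over the red line on the base, so that the sherd is clamped. Finish while still holding the knob there (the cam is sprung and would swing back), and leave the other things on the bench where they are.

Things in the scene. Friction and masses are not known exactly. Their poses are not given: they have to be found in the camera images.
- cam_clamp: grey cam clamp fixed to the bench. Origin: on the bench, under the cam's upright spindle; x axis along the clamping direction to the fixed jaw (inner face 168 mm from the spindle, top 61 mm high), z up. Base: disc of 85 mm radius, 12 mm high, and a 100 mm wide bed toward +x. The lever turns on the side away from the jaws. A red line on the disc lies under the lever's middle at highest lift.
- cam_axis (a point): point on the spindle axis, level with the upper face of the lever (44 mm above the bench); lever and cam turn about the vertical through it
- lever_hole (a point): centre of the upper mouth of the 14.5 mm round hole in the blue lever, 48 mm from the spindle, 44 mm above the bench; the lever is 10 mm thick, 30 mm wide here. The hole in the cam lies straight below it at the start. Moves with the lever.
- cam_hole (a point): centre of the lower mouth of the 14.5 mm round hole in the brass cam's ear, 48 mm from the spindle, 24 mm above the bench (the ear is 9 mm thick, 1 mm below the lever; the solid base is 12 mm under it). Moves with the cam.
- lever_knob (a point): middle of the graspable part of the lever's black upright round knob, 22 mm diameter, fixed to the lever; 115 mm from the spindle; this point is 74 mm above the bench, 30 mm above the lever's upper face and 20 mm below the knob's top
- cam_lever (a joint): angle of the lever about the spindle, rad, 0 at rest against its stop, growing anticlockwise seen from above, up to 2.1. Alone it swings idly with a very light return spring (under 0.11 N m); it drives the cam only through the pin, with a play of up to about 0.1 rad either way.
- cam (a joint): angle of the cam about the spindle, rad, 0 at rest, growing anticlockwise seen from above, up to 2.0. Highest lift, 10 mm, at 1.40; beyond it the jaw draws back. A spring turns it back to rest everywhere: 0.06 N m at rest, 0.27 N m at highest lift, plus up to 0.12 N m from clamping on the way: 1 to 4 N at the knob.
- jaw (a joint): advance of the aluminium sliding jaw toward the fixed jaw, m, 0 at rest, 0.0098 at highest lift
- pad: dark spring-loaded pad with a rubber face in front of the sliding jaw; presses on the sherd with 6 to 14 N at highest lift. Its frame is that of the clamp at rest (origin at the spindle) and moves with the pad.
- sherd: broken amphora wall sherd, brown fired clay, 72 x 78 x 16 mm, loose, lying flat on the clamp's bed between the pad and the fixed jaw with a few mm of play; origin at the middle of its underside. It need not be touched.
- pin_head (a point): point on the axis of the loose pin's red round head (17 mm diameter), 56 mm above the pin's tip, 14 mm below its top. The pin stands upright in its rest: 70 mm long, 12 mm steel shank 30 mm long with 5 mm tapered tip, then a 20 mm collar 4 mm thick, then the head; 50 g. Fully home the collar sits on the lever and the tip is 14 mm above the bench.
- pin_tip (a point): lower end of the pin's shank, on its axis; the pin's z axis points from tip to head
- pin_rest: dark wooden block 56 x 56 x 36 mm fixed to the bench, the pin's shank stands in a 14.5 mm hole through its middle, collar on its top; origin under its middle
- tape: bystander: loose roll of tan tape lying flat, 104 x 102 x 25 mm; origin under its middle
- buds: bystander: loose tub of white cotton buds, 77 x 77 x 80 mm; origin under its middle
- wash: bystander: loose white wash bottle, 59 x 77 x 157 mm; origin under its middle

How it is judged:
By the outcome, as a careful person would: the job done as asked, in the order asked, and still so for the second after the job is handed in, while the arm keeps its last pose, push and grip.
It also fails if it takes over 64 s, if anything falls off the work surface, if the arm or the gripper's body presses on something with over 40 N, if the wrist force passes 120 N, or if a joint passes its speed limit or range.

## Working session

There is one attempt and no reset: what is moved stays moved. The work goes in short steps, Python scripts to look and compute and a tool call to move; the robot and the scene stay as the last step left them, time stands still between calls to the robot, and variables do not carry over. Pictures are saved under pics/ and viewed, at most 10 in all, crops included, and the job is handed in when it is done.

Besides the shell and the picture viewer there is one more tool, called after ">>>" as a command line: name --argument value ..., lists and objects as JSON in quotes. arm_command: Moves the arm, as the interface text tells. Its arguments: {"type":"object","properties":{"series":{"type":"array","items":{"type":"number"}}},"required":["series"]}

```bash
mkdir -p pics; cat > h.py <<'E'
import numpy as np, cv2
from cell import monitor, viewer, workorder
def snap(n,f):
    m=viewer.camera_model(n); p,d=viewer.get_image(n)
    cv2.imwrite(f'pics/{f}.png',p[:,:,::-1]); np.savez(f'pics/{f}.npz',p=p,d=d,**{k:np.array(m[k]) for k in('mtx','R','t')})
    return p,d,m
def world(d,m):
    h,w=d.shape; u,v=np.meshgrid(np.arange(w),np.arange(h))
    K=np.array(m['mtx']); c=np.stack([(u-K[0,2])/K[0,0]*d,(v-K[1,2])/K[1,1]*d,d],-1)
    return (c-np.array(m['t']).ravel())@np.array(m['R'])
E
python3 - <<'E'
from h import *
s=monitor.read_state(); print({k:np.round(v,3) for k,v in s.items()})
a=snap('top','top1')[0]; b=snap('scene','scene1')[0]
for n in('top','scene'): print(n,viewer.camera_model(n))
cv2.imwrite('pics/both.png',cv2.resize(np.vstack([a,b])[:,:,::-1],None,fx=.78,fy=.78))
E
```

```text
{'clock': np.float64(0.0), 'qpos': array([ 1.155,  0.629,  0.038,  1.518, -0.027,  0.996, -0.02 ]), 'qd': array([ 0.   ,  0.001, -0.   ,  0.001, -0.001,  0.001, -0.   ]), 'tau': array([-0.0000e+00, -5.6339e+01,  1.2270e+00, -1.9344e+01,  1.1000e-02,
        1.1000e-02,  0.0000e+00]), 'eef_pos': array([ 222.556, -610.061,  230.41 ]), 'tool_rot': array([-3.14,  0.  ,  0.35]), 'force': array([-0.198,  0.027, -0.014]), 'torque': array([ 0.025,  0.012, -0.027]), 'gripper_force': np.float64(0.0), 'width': np.float64(85.614)}
top {'mtx': array([[423.38407444,   0.        , 256.5001592 ],
       [  0.        , 423.38407444, 189.93268072],
       [  0.        ,   0.        ,   1.        ]]), 'R': array([[ 8.35072959e-04, -9.99993703e-01,  3.44915372e-03],
       [-9.94921751e-01, -1.17797813e-03, -1.00644531e-01],
       [ 1.00647960e-01, -3.34759253e-03, -9.94916470e-01]]), 't': array([ -14.88998697,  502.12939703, 1375.71092681])}
scene {'mtx': array([[467.57329058,   0.        , 247.12980499],
       [  0.        , 467.57329058, 192.73362746],
       [  0.        ,   0.        ,   1.        ]]), 'R': array([[ 0.99524775, -0.09415598, -0.02483091],
       [-0.07057593, -0.52180135, -0.85014257],
       [ 0.0670892 ,  0.84785494, -0.52596677]]), 't': array([-498.91320366,   85.41848529, 1444.9074528 ])}
```

View pics/both.png

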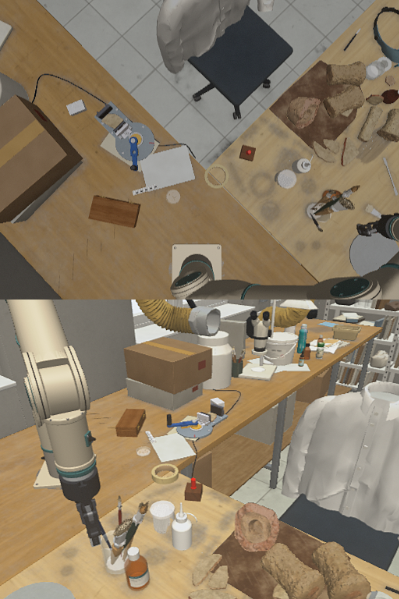

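The top view shows the clamp near (167,186), the pin rest near (317,196), and the tape, tub and bottle to the right. Next I'll measure these from depth.

```bash
python3 - <<'E'
from h import *
z=np.load('pics/top1.npz'); p=z['p'].astype(int); d=z['d']; W=world(d,z); np.set_printoptions(precision=1,suppress=True)
hsv=cv2.cvtColor(z['p'],cv2.COLOR_RGB2HSV)
def comp(name,mask,box):
    m=np.zeros_like(mask); x0,y0,x1,y1=box; m[y0:y1,x0:x1]=mask[y0:y1,x0:x1]
    n,l,s,c=cv2.connectedComponentsWithStats(m.astype(np.uint8)); 
    if n<2: print(name,'none'); return
    i=1+s[1:,4].argmax(); q=W[l==i]; print(name,c[i],s[i,4],'med',np.median(q,0),'min',q.min(0),'max',q.max(0))
H,S,V=hsv[...,0],hsv[...,1],hsv[...,2]
comp('red',((H<6)|(H>174))&(S>150)&(V>90),(295,175,340,215))
comp('blue',(H>100)&(H<125)&(S>120),(120,120,220,230))
comp('black knob',(V<50)&(W[...,2]>60),(150,185,200,235))
comp('rest top',(abs(W[...,2]-36)<6),(295,175,340,215))
comp('disc',(abs(W[...,2]-12)<4)&(S<60),(120,120,220,230))
comp('tape',(abs(W[...,2]-25)<5),(250,200,300,250))
for n,b in(('tub',(340,210,385,245)),('wash',(370,195,405,225))): comp(n,W[...,2]>40,b)
a=cv2.resize(z['p'][110:240,115:245],None,fx=4,fy=4,interpolation=cv2.INTER_CUBIC)
cv2.imwrite('pics/crop1.png',a[:,:,::-1])
E
```

```text
red [318.2 194.7] 32 med [ 482.7 -213.2   74. ] min [ 476.4 -223.1   33.1] max [ 490.8 -205.6   78.6]
blue [171.7 194.7] 233 med [486.7 260.6  43.9] min [414.8 245.6  31.7] max [546.  282.8  94.7]
black knob [172.6 214.8] 18 med [416.7 249.2  88.1] min [410.  246.1  64.6] max [425.6 256.4  96.9]
rest top [317.3 195.2] 256 med [ 482.9 -212.9   35.5] min [ 451.9 -246.7   30.5] max [ 517.8 -182.9   41.6]
disc [177.  171.7] 911 med [567.4 235.8  11.9] min [443.  168.4   8. ] max [707.1 383.6  16. ]
tape [277.5 225.1] 306 med [383.3 -84.9  24.4] min [ 337.6 -131.3   20. ] max [435.9 -32.5  29.8]
tub [366.8 228.6] 491 med [ 373.4 -361.7   81.9] min [ 335.5 -401.4   41. ] max [ 411.1   -9.7 1419.3]
wash [388.  211.4] 337 med [ 427.1 -424.8   86.1] min [ 361.1 -463.4   40.4] max [ 472.4   -9.7 1419.3]
```

View pics/crop1.png

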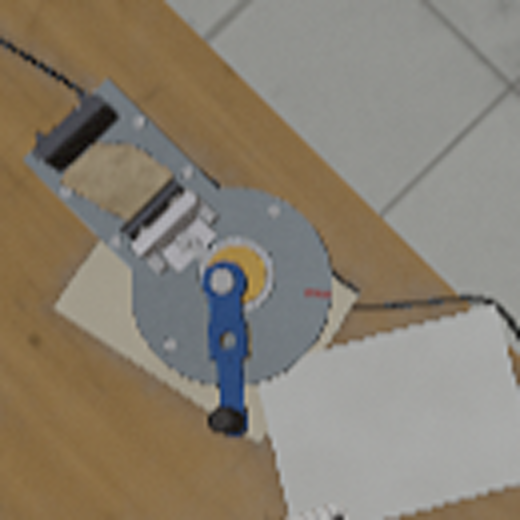

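The crop shows the knob at the bottom, the lever hole above it, the spindle in the disc, and the red line to the right, toward -y. So the lever has to swing from about -x to -y. Next I'll work out the move to above the pin.

```bash
cat >> h.py <<'E'
from scipy.spatial.transform import Rotation as Ro
np.set_printoptions(precision=2,suppress=True)
def plan(targets,absz=None):
    """targets: list of (x,y,z,yaw); shift in cm and turn in deg from present measured pose"""
    s=monitor.read_state(); P=s['eef_pos']; R=Ro.from_euler('xyz',s['tool_rot']).as_matrix(); y0=np.arctan2(R[1,0],R[0,0])
    print('t',round(float(s['clock']),2),'P',P,'yaw',round(y0,3),'tilt',R[:,2],'q',s['qpos'],'F',s['force'],'w',s['width'],s['gripper_force'])
    for x,y,z,w in targets:
        dw=(w-y0+np.pi)%(2*np.pi)-np.pi
        print((R.T@(np.array([x,y,z])-P))/10,'turn',round(-np.degrees(dw),1))
E
python3 - <<'E'
from h import *
plan([(483,-213,231,.1),(483,-213,231,.35)])
m=viewer.camera_model('wrist'); print(m['mtx'],-np.array(m['R']).T@np.array(m['t']).ravel(),m['R'])
E
```

```text
t 0.1 P [ 222.64 -610.11  230.51] yaw 0.35 tilt [-0.  0. -1.] q [ 1.16  0.63  0.04  1.52 -0.03  1.   -0.02] F [ 0.4   0.15 -0.08] w 85.49071568877943 0.0
[ 38.07 -28.38  -0.  ] turn 14.3
[ 38.07 -28.38  -0.  ] turn -0.0
[[284.81   0.   258.98]
 [  0.   284.81 190.77]
 [  0.     0.     1.  ]] [ 289.74 -586.13  373.46] [[ 0.34 -0.94 -0.  ]
 [-0.9  -0.33  0.28]
 [-0.27 -0.09 -0.96]]
```

>>> arm_command --series '[100, 3, -2.24, 0, 3, 100, 6, -4.48, 0, 6, 100, 9, -6.7, 0, 9, 100, 12, -8.95, 0, 12, 100, 15, -11.2, 0, 14]'

```text
clock: 0.52
eef_pos: [325.8, -452.2, 230.9]
tool_rot: [-3.141, 0.0, 0.103]
force: [-0.1, -0.3, 0.8]
width: 85.4
gripper_force: 0.0
```

```bash
python3 - <<'E'
from h import *
plan([(483,-213,231,.1),(470,-213,200,.1)])
E
```

```text
t 0.52 P [ 325.81 -452.25  230.94] yaw 0.103 tilt [-0.  0. -1.] q [ 0.83  0.5   0.1   1.78 -0.07  0.87 -0.51] F [-0.1  -0.27  0.81] w 85.36618203756409 0.0
[ 18.09 -22.19   0.01] turn 0.1
[ 16.79 -22.32   3.11] turn 0.1
```

>>> arm_command --series '[100, 2.1, -2.8, 0.4, 0, 100, 4.2, -5.6, 0.8, 0, 100, 6.3, -8.4, 1.2, 0, 100, 8.4, -11.2, 1.6, 0, 100, 10.5, -14, 2, 0]'

```text
clock: 0.93
eef_pos: [415.4, -302.0, 211.0]
tool_rot: [-3.141, 0.0, 0.105]
force: [-0.0, -0.2, 0.2]
width: 85.4
gripper_force: 0.0
```

>>> arm_command --series '[100, 2.1, -2.8, 0.4, 0, 100, 4.2, -5.6, 0.8, 0, 100, 6.3, -8.3, 1.1, 0, 100, 6.3, -8.3, 1.1, 0, 100, 6.3, -8.3, 1.1, 0]'

```text
clock: 1.35
eef_pos: [469.8, -212.1, 199.8]
tool_rot: [-3.14, 0.001, 0.111]
force: [-0.6, -0.2, -0.6]
width: 85.4
gripper_force: 0.0
```

```bash
python3 - <<'E'
from h import *
plan([(483,-213,48,.1)])
p,d,m=snap('wrist','w1'); W=world(d,m)
hsv=cv2.cvtColor(p,cv2.COLOR_RGB2HSV);H,S,V=hsv[...,0],hsv[...,1],hsv[...,2]
r=((H<6)|(H>174))&(S>140)&(V>80)
n,l,s,c=cv2.connectedComponentsWithStats(r.astype(np.uint8)); i=1+s[1:,4].argmax(); q=W[l==i]
print(c[i],s[i]); 
t=q[q[:,2]>q[:,2].max()-4]; print('head top',(t.min(0)+t.max(0))/2,np.median(t,0),t.max(0)-t.min(0),len(t))
k=(abs(W[...,2]-36)<2)&(np.hypot(W[...,0]-483,W[...,1]+213)<60); b=W[k]
print('rest',cv2.minAreaRect(b[:,:2].astype(np.float32)),np.median(b[:,2]))
E
```

```text
t 1.35 P [ 469.8  -212.12  199.8 ] yaw 0.111 tilt [-0.  0. -1.] q [ 0.31  0.48  0.09  1.93 -0.06  0.74 -1.03] F [-0.6  -0.24 -0.57] w 85.40663446593874 0.0
[ 1.31  0.25 15.18] turn 0.6
[263.58 165.26] [254 153  20  25 396]
head top [ 540.88 -204.78  342.76] [ 540.88 -204.78  342.76] [0. 0. 0.] 1
rest ((484.01513671875, -214.6060791015625), (56.05183410644531, 56.291481018066406), 75.54180145263672) 36.23159201849896
```

View pics/w1.png

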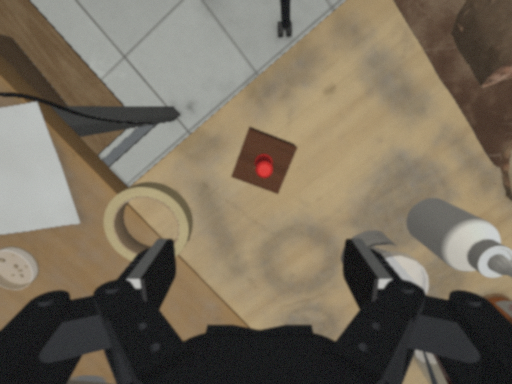

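The wrist view shows the red head at (263,165) centred on its block. The rest top measures 56 x 56 mm with its centre at (484,-214.6), which agrees with the given size.

>>> arm_command --series '[100, 0.7, 0.2, 3, 0, 100, 1.4, 0.4, 6, 0, 100, 1.4, 0.4, 9, 0, 100, 1.4, 0.4, 11, 0, 100, 1.4, 0.4, 12.5, 0]'

```text
clock: 1.82
eef_pos: [481.1, -218.9, 73.3]
tool_rot: [-3.141, 0.003, 0.102]
force: [-0.2, -0.4, -0.2]
width: 85.5
gripper_force: 0.0
```

>>> arm_command --series '[100, 0, 0, 1.2, 0, 100, 0, 0, 2.2, 0, 100, 0, 0, 2.9, 0, 60, 0, 0, 2.9, 0, 40, 0, 0, 2.9, 0]'

```text
clock: 2.23
eef_pos: [483.1, -217.7, 46.4]
tool_rot: [3.141, 0.0, 0.104]
force: [-0.2, -0.6, 0.4]
width: 63.7
gripper_force: 0.0
```

>>> arm_command --series '[10, 0, 0, 0, 0, 0, 0, 0, 0, 0, 0, 0, 0, 0, 0, 0, 0, 0, 0, 0, 0, 0, 0, 0, 0]'

```text
clock: 2.65
eef_pos: [483.6, -216.7, 47.0]
tool_rot: [-3.142, -0.001, 0.106]
force: [-0.1, 0.9, 6.5]
width: 15.1
gripper_force: 58.4
```

>>> arm_command --series '[0, 0, 0, 0, 0, 0, 0, 0, 0, 0, 0, 0, 0, 0, 0, 0, 0, 0, 0, 0, 0, 0, 0, 0, 0]'

```text
clock: 3.07
eef_pos: [483.7, -216.7, 47.1]
tool_rot: [-3.142, -0.001, 0.106]
force: [-1.2, 0.9, 6.8]
width: 14.6
gripper_force: 58.4
```

>>> arm_command --series '[0, 0, 0, -1, 0, 0, 0, 0, -3, 0, 0, 0, 0, -6, 0, 0, 0, 0, -9, 0, 0, 0, 0, -12, 0]'

```text
clock: 3.48
eef_pos: [482.8, -217.1, 168.0]
tool_rot: [3.142, 0.0, 0.105]
force: [0.1, -0.3, -0.4]
width: 15.0
gripper_force: 58.6
```

>>> arm_command --series '[0, -0.1, -2, -1.5, 0, 0, -0.2, -5, -3, 0, 0, -0.3, -8.5, -3.3, 0, 0, -0.4, -12, -3.3, 0, 0, -0.5, -15.5, -3.3, 0]'

```text
clock: 3.9
eef_pos: [461.7, -62.3, 200.5]
tool_rot: [3.141, -0.002, 0.105]
force: [0.9, 0.8, -1.0]
width: 14.9
gripper_force: 58.7
```

>>> arm_command --series '[0, -0.1, -3.5, 0, 0, 0, -0.2, -7, 0, 0, 0, -0.3, -10.5, 0, 0, 0, -0.4, -14, 0, 0, 0, -0.5, -17.5, 0, 0]'

```text
clock: 4.32
eef_pos: [438.1, 111.4, 200.0]
tool_rot: [3.142, -0.001, 0.105]
force: [1.1, 0.1, -1.1]
width: 15.0
gripper_force: 58.7
```

>>> arm_command --series '[0, -0.1, -3.5, 0, 0, 0, -0.2, -7, 0, 0, 0, -0.3, -10.5, 0, 0, 0, -0.4, -14, 0, 0, 0, -0.4, -14, 0, 0]'

```text
clock: 4.73
eef_pos: [418.3, 257.4, 200.0]
tool_rot: [-3.136, -0.002, 0.116]
force: [-0.0, 0.5, -0.3]
width: 15.3
gripper_force: 58.8
```

```bash
python3 - <<'E'
from h import *
plan([(485,255,90,.1)])
p,d,m=snap('wrist','w2')
E
```

```text
t 4.73 P [418.28 257.37 199.98] yaw 0.116 tilt [ 0.    0.01 -1.  ] q [-0.66  0.45  0.08  1.99 -0.06  0.7  -2.  ] F [-0.04  0.55 -0.25] w 15.31343288363617 58.775445506908
[ 6.58  1.07 11.  ] turn 0.9
```

View pics/w2.png

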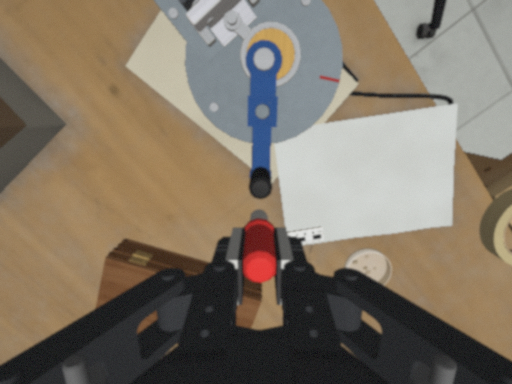

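The wrist view shows the lever hole at (262,112), spindle at (264,58), knob at (260,183), red line at (330,78), pin head at (259,265) and pin tip at (259,215). Refining these by code.

```bash
cat >> h.py <<'E'
def onplane(uv,z,m):
    K=np.array(m['mtx']);R=np.array(m['R']);t=np.array(m['t']).ravel(); C=-R.T@t
    r=np.linalg.inv(K)@np.array([*uv,1.]); r=R.T@r; return C+r*(z-C[2])/r[2]
E
python3 - <<'E'
from h import *
z=np.load('pics/w2.npz'); p=z['p']; d=z['d']; W=world(d,z)
hsv=cv2.cvtColor(p,cv2.COLOR_RGB2HSV);H,S,V=[hsv[...,i] for i in range(3)]
blue=((H>100)&(H<128)&(S>110)).astype(np.uint8)
n,l,s,c=cv2.connectedComponentsWithStats(blue); i=1+s[1:,4].argmax(); B=(l==i).astype(np.uint8)
q=W[B>0]; print('blue z',np.median(q[:,2]))
cs,hi=cv2.findContours(B,cv2.RETR_CCOMP,cv2.CHAIN_APPROX_NONE)
for k,cc in enumerate(cs):
    if hi[0][k][3]>=0 and len(cc)>6:
        (u,v),ax,_=cv2.fitEllipse(cc); print('inner',u,v,ax,onplane((u,v),44,z))
for y in (85,95,105,112,118,130,145,155):
    x=np.where(B[y])[0]; print(y,x.min(),x.max(),onplane(((x.min()+x.max())/2,y),44,z)[:2],end=' ')
k=(V<60)&(W[...,2]>88)&(W[...,2]<100); k[:160]=0;k[200:]=0; b=W[k]; print('\nknob top',len(b),(b.min(0)+b.max(0))/2,b.max(0)-b.min(0))
r=((H<6)|(H>174))&(S>120); rr=r.copy(); rr[200:]=0; rr[:,:300]=0; v,u=np.where(rr); 
print('redline',[onplane(a,12,z)[:2] for a in ((u.min(),v[u.argmin()]),(u.max(),v[u.argmax()]))])
y=W[(H>12)&(H<28)&(S>90)&(abs(W[...,2]-33)<14)&(np.hypot(W[...,0]-531,W[...,1]-262)<60)]; print('brass z',len(y),np.median(y,0))
dd=W[(abs(W[...,2]-12)<3)&(S<60)&(np.hypot(W[...,0]-540,W[...,1]-255)<120)]; print('disc minx',dd[:,0].min(),'miny',dd[:,1].min())
rr=r.copy(); rr[:200]=0; v,u=np.where(rr); print('redhead',u.min(),u.max(),v.min(),v.max())
C=np.where((S<40)&(V>60)); 
np.save('pics/tmp.npy',0)
a=np.hstack([p[20:200,180:350],p[180:300,200:320].repeat(1,0) if 0 else cv2.resize(p[195:295,210:310],(180,180))]); cv2.imwrite('pics/c2.png',cv2.resize(a[:,:,::-1],None,fx=2.2,fy=2.2,interpolation=cv2.INTER_CUBIC))
E
```

```text
blue z 44.28512533750953
inner 261.9872131347656 111.21112823486328 (16.102989196777344, 16.86247444152832) [485.56 262.84  44.  ]
inner 263.5841369628906 58.486915588378906 (23.830595016479492, 25.347326278686523) [534.31 267.11  44.  ]
85 251 274 [510.36 265.29] 95 250 274 [501.01 264.67] 105 248 276 [491.54 263.54] 112 248 276 [484.8  262.74] 118 248 275 [478.9  262.55] 130 253 270 [467.   261.13] 145 254 269 [451.74 259.32] 155 253 268 [441.18 259.13] 
knob top 322 [420.05 257.13  92.36] [19.77 18.68  7.95]
redline [array([528.02, 203.42]), array([527.02, 185.65])]
brass z 784 [553.39 250.01  23.84]
disc minx 449.2247186135587 miny 183.49196068436896
redhead 242 276 219 283
```

View pics/c2.png

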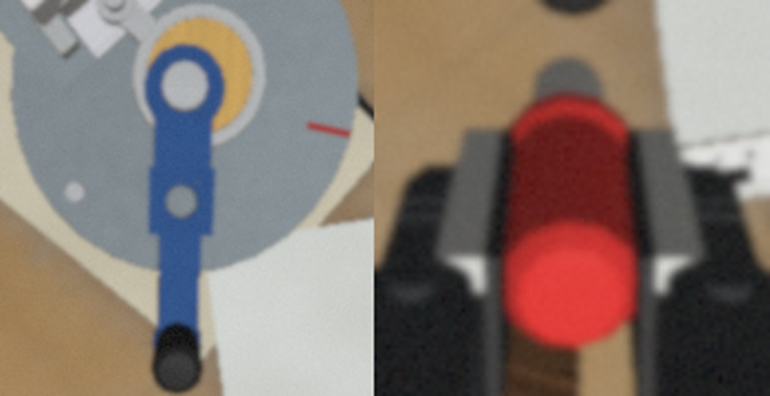

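The crop shows a clear round lever hole, and the pin held upright between the pads.

```bash
python3 - <<'E'
from h import *
z=np.load('pics/w2.npz'); p=z['p']; d=z['d']; W=world(d,z)
T=np.array([418.28,257.37,199.98]); a=.116; ex=np.array([np.cos(a),np.sin(a)]); ey=np.array([np.sin(a),-np.cos(a)])
hsv=cv2.cvtColor(p,cv2.COLOR_RGB2HSV);H,S,V=[hsv[...,i] for i in range(3)]
r=((H<6)|(H>174))&(S>120)&(V>180); r[:230]=0
cc=max(cv2.findContours(r.astype(np.uint8),0,1)[0],key=cv2.contourArea); (u,v),ax,_=cv2.fitEllipse(cc); print('headtop',u,v,ax)
q=W[r]; print('depth z',np.median(q,0))
for n,uv,zz in(('top',(u,v),229),('tip far edge',(259.2,210),160)):
    w=onplane(uv,zz,z)[:2]; print(n,w,'tool off',(w-T[:2])@ex,(w-T[:2])@ey)
E
```

```text
headtop 259.6949768066406 266.71734619140625 (29.24083137512207, 30.113927841186523)
depth z [420.22 256.78 228.9 ]
top [420.28 256.79] tool off 1.9150892242033228 0.8041629769976937
tip far edge [422.14 257.63] tool off 3.861123424075548 0.18944305654931337
```

>>> arm_command --series '[0, 1.6, 0, 0.5, 0, 0, 3.8, 0.1, 2, 0, 0, 5.6, 0.15, 4.5, 0, 0, 6.6, 0.16, 7, 0, 0, 6.6, 0.16, 9, 0]'

```text
clock: 5.2
eef_pos: [488.6, 252.4, 108.4]
tool_rot: [3.141, -0.003, 0.102]
force: [0.9, 0.6, -0.9]
width: 15.5
gripper_force: 58.7
```

>>> arm_command --series '[0, 0, 0, 0.8, 0, 0, 0, 0, 1.5, 0, 0, 0, 0, 1.5, 0, 0, 0, 0, 1.5, 0, 0, 0, 0, 1.5, 0]'

```text
clock: 5.62
eef_pos: [486.3, 254.5, 95.6]
tool_rot: [-3.141, -0.002, 0.106]
force: [-0.9, 0.8, -0.6]
width: 15.1
gripper_force: 58.7
```

```bash
python3 - <<'E'
from h import *
plan([(483.9,263.4,95,.116)])
p,d,m=snap('wrist','w3')
cv2.imwrite('pics/c3.png',cv2.resize(p[110:290,170:350,::-1],None,fx=3.3,fy=3.3,interpolation=cv2.INTER_CUBIC))
h=[485.9,262.8]
for a in np.linspace(0,2*np.pi,4,endpoint=False): 
    X=np.array([h[0]+7.25*np.cos(a),h[1]+7.25*np.sin(a),44]); c=np.array(m['R'])@X+np.array(m['t']).ravel(); c=np.array(m['mtx'])@c; print((c[:2]/c[2]-[170,110])*3.3)
E
```

```text
t 5.62 P [486.26 254.5   95.61] yaw 0.106 tilt [ 0.  0. -1.] q [-0.57  0.68  0.06  1.92 -0.08  0.54 -1.92] F [-0.86  0.8  -0.59] w 15.105370239560704 58.74446075409651
[-0.14 -0.91  0.06] turn -0.6
[258.05 294.83]
[222.08 322.72]
[251.87 356.59]
[287.72 329.3 ]
```

View pics/c3.png

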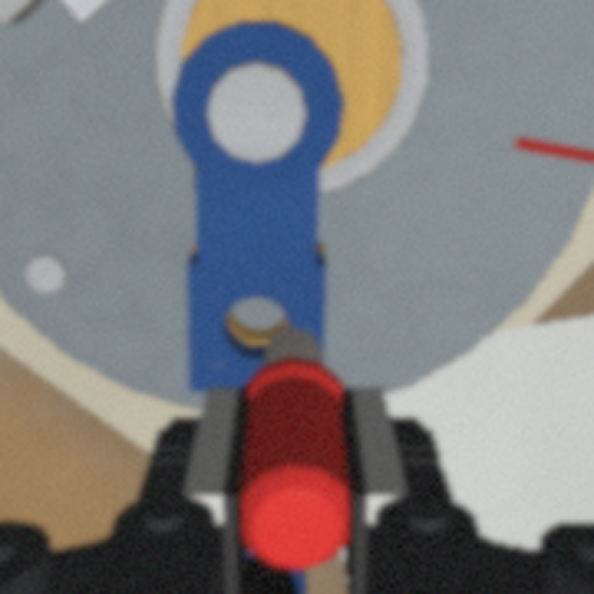

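The hole appears at crop (258,323), within 1 mm of its predicted place. The pin is about 8 mm to its right and slightly below. I'll measure the pin in this same image.

```bash
python3 - <<'E'
from h import *
z=np.load('pics/w3.npz'); p=z['p']
hsv=cv2.cvtColor(p,cv2.COLOR_RGB2HSV);H,S,V=[hsv[...,i] for i in range(3)]
r=((H<6)|(H>174))&(S>120)&(V>180); r[:250]=0
cc=max(cv2.findContours(r.astype(np.uint8),0,1)[0],key=cv2.contourArea); (u,v),ax,_=cv2.fitEllipse(cc); print(u,v,ax)
pin=onplane((u,v),124.6,z); print('pin top',pin)
tip=onplane((170+297/3.3,110+330/3.3),55,z); print('tip far edge',tip)
s=monitor.read_state(); P=s['eef_pos']; print(P)
hole=np.array([485.9,262.4]); D=hole-pin[:2]; plan([(P[0]+D[0],P[1]+D[1],P[2],.1)])
E
```

```text
259.8997497558594 266.8977355957031 (28.58370018005371, 29.58595848083496)
pin top [488.13 253.93 124.6 ]
tip far edge [489.97 253.95  55.  ]
[486.28 254.56  95.61]
t 5.67 P [486.28 254.56  95.61] yaw 0.106 tilt [ 0.  0. -1.] q [-0.57  0.68  0.06  1.92 -0.08  0.54 -1.92] F [-0.48 -0.27 -0.06] w 14.967902192342526 58.74407851137221
[-0.13 -0.87  0.  ] turn 0.3
```

>>> arm_command --series '[0, -0.05, -0.4, 0, 0, 0, -0.13, -0.87, 0, 0, 0, -0.13, -0.87, 0, 0, 0, -0.13, -0.87, 0, 0, 0, -0.13, -0.87, 0, 0]'

```text
clock: 6.08
eef_pos: [483.5, 262.9, 94.5]
tool_rot: [3.142, -0.0, 0.106]
force: [-0.4, 0.4, -1.0]
width: 14.9
gripper_force: 58.7
```

```bash
python3 - <<'E'
from h import *
p,d,z=snap('wrist','w4')
hsv=cv2.cvtColor(p,cv2.COLOR_RGB2HSV);H,S,V=[hsv[...,i] for i in range(3)]
r=((H<6)|(H>174))&(S>120)&(V>180); r[:250]=0
cc=max(cv2.findContours(r.astype(np.uint8),0,1)[0],key=cv2.contourArea); (u,v),ax,_=cv2.fitEllipse(cc)
s=monitor.read_state(); P=s['eef_pos'];pin=onplane((u,v),P[2]+29,z); print('pin top',pin)
plan([(P[0]+485.9-pin[0],P[1]+262.4-pin[1],P[2],.1)])
cv2.imwrite('pics/c4.png',cv2.resize(p[160:250,200:320,::-1],None,fx=6,fy=6,interpolation=cv2.INTER_CUBIC))
def pr(X): c=np.array(z['R'])@X+np.array(z['t']).ravel(); c=np.array(z['mtx'])@c; return (c[:2]/c[2]-[200,160])*6
for h,rr in((44,7.25),(P[2]-41,4),(P[2]-36,6)): print(h,[pr(np.array([pin[0]+rr*a,pin[1]+rr*b,h])).round() for a,b in((0,0),(1,0),(-1,0),(0,1),(0,-1))])
E
```

```text
pin top [485.38 262.38 123.36]
t 6.13 P [483.46 262.67  94.36] yaw 0.106 tilt [ 0. -0. -1.] q [-0.59  0.68  0.07  1.92 -0.08  0.54 -1.94] F [-0.86 -0.4  -0.37] w 15.138531230588626 58.74433177057654
[0.05 0.   0.  ] turn 0.3
44 [array([358., 285.]), array([364., 227.]), array([351., 341.]), array([297., 279.]), array([418., 291.])]
53.355711650776556 [array([358., 312.]), array([361., 280.]), array([354., 345.]), array([323., 309.]), array([392., 316.])]
58.355711650776556 [array([358., 328.]), array([363., 278.]), array([352., 377.]), array([304., 323.]), array([411., 333.])]
```

View pics/c4.png

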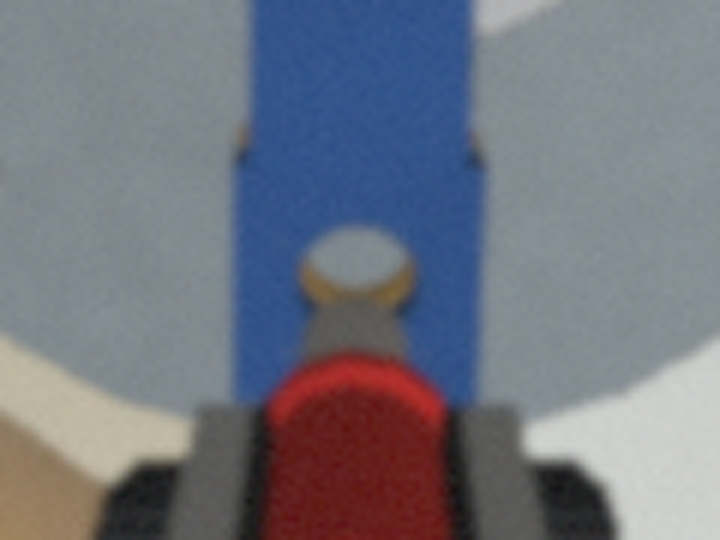

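The hole is centred under the pin head, with its rim where predicted. The shank's far edge is lower than predicted (300 against 279), which suggests a slight pin tilt. Checking against the collar.

```bash
python3 - <<'E'
from h import *
z=np.load('pics/w4.npz'); d=z['d']; W=world(d,z)
pin=np.array([485.4,262.4])
def pr(X): c=z['R']@X+z['t'].ravel(); c=z['mtx']@c; return (c[:2]/c[2]-[200,160])*6
print('collar far edges',[pr(np.array([pin[0]+10,pin[1]+1,h])).round() for h in (83.4,87.4)],'half width',[pr(np.array([pin[0],pin[1]-s*10,87.4])).round() for s in(-1,1)])
u=259
for v in range(204,232,2): print(v,(v-160)*6,W[v,u],z['p'][v,u])
E
```

```text
collar far edges [array([359., 325.]), array([359., 340.])] half width [array([254., 428.]), array([462., 448.])]
204 264 [476.96 261.93  12.04] [128 137 141]
206 276 [475.44 261.77  12.73] [128 134 136]
208 288 [477.62 262.    23.71] [109 103  88]
210 300 [489.95 263.28  61.86] [91 85 80]
212 312 [489.53 263.23  64.46] [89 89 86]
214 324 [489.21 263.2   67.21] [95 92 89]
216 336 [489.62 263.24  71.72] [94 88 87]
218 348 [493.56 263.65  84.92] [99 61 63]
220 360 [493.53 263.64  87.87] [144  42  40]
222 372 [493.16 263.6   89.9 ] [173  49  45]
224 384 [492.28 263.51  90.64] [136  37  34]
226 396 [491.9  263.47  92.53] [102  33  30]
228 408 [492.25 263.5   96.02] [101  27  24]
230 420 [492.3  263.5   98.74] [101  24  23]
```

Depth puts the shank, collar and head faces on one vertical axis at x≈483.6, so the pin is upright and only needs +2 mm in x. Moving it over and starting the insertion.

>>> arm_command --series '[0, 0.2, 0.05, 0, 0, 0, 0.2, 0.05, 0.3, 0, 0, 0.2, 0.05, 0.7, 0, 0, 0.2, 0.05, 1.1, 0, 0, 0.2, 0.05, 1.5, 0]'

```text
clock: 6.55
eef_pos: [485.3, 262.2, 78.7]
tool_rot: [3.141, 0.001, 0.105]
force: [0.3, -0.3, -0.2]
width: 14.8
gripper_force: 58.8
```

>>> arm_command --series '[0, 0, 0, 0.1, 0, 0, 0, 0, 0.2, 0, 0, 0, 0, 0.2, 0, 0, 0, 0, 0.2, 0, 0, 0, 0, 0.2, 0]'

```text
clock: 6.97
eef_pos: [485.7, 262.5, 77.5]
tool_rot: [-3.141, -0.0, 0.105]
force: [0.0, 1.5, -0.1]
width: 15.1
gripper_force: 58.7
```

>>> arm_command --series '[0, 0, 0, 0.3, 0, 0, 0, 0, 0.6, 0, 0, 0, 0, 0.9, 0, 0, 0, 0, 1.2, 0, 0, 0, 0, 1.4, 0]'

```text
clock: 7.38
eef_pos: [485.3, 262.3, 62.8]
tool_rot: [3.141, 0.001, 0.105]
force: [-0.8, 0.3, -0.3]
width: 15.1
gripper_force: 58.8
```

>>> arm_command --series '[0, 0, 0, 0.2, 0, 0, 0, 0, 0.4, 0, 0, 0, 0, 0.6, 0, 0, 0, 0, 0.7, 0, 0, 0, 0, 0.7, 0]'

```text
clock: 7.8
eef_pos: [485.4, 262.3, 56.1]
tool_rot: [3.141, 0.0, 0.105]
force: [-0.2, -1.0, -0.1]
width: 15.3
gripper_force: 58.8
```

>>> arm_command --series '[0, 0, 0, 0.1, 0, 0, 0, 0, 0.2, 0, 0, 0, 0, 0.25, 0, 0, 0, 0, 0.25, 0, 0, 0, 0, 0.25, 0]'

```text
clock: 8.22
eef_pos: [485.7, 262.6, 54.9]
tool_rot: [-3.141, -0.001, 0.105]
force: [-2.2, -1.0, 8.1]
width: 14.9
gripper_force: 59.9
```

The pin is home: 8 N contact at TCP z 54.9, where 55 was expected. Releasing and rising.

>>> arm_command --series '[30, 0, 0, -0.15, 0, 60, 0, 0, -0.15, 0, 60, 0, 0, -0.15, 0, 60, 0, 0, -0.15, 0, 60, 0, 0, -0.15, 0]'

```text
clock: 8.63
eef_pos: [485.5, 262.4, 55.2]
tool_rot: [3.141, 0.0, 0.105]
force: [0.3, 0.8, 0.1]
width: 51.0
gripper_force: 0.0
```

>>> arm_command --series '[80, 0, 0, -2, 0, 90, 0, 0, -4.5, 0, 100, -1.5, 0, -7.5, 0, 100, -4, 0, -10, 0, 100, -6.6, 0, -11.5, 0]'

```text
clock: 9.05
eef_pos: [420.8, 255.8, 172.4]
tool_rot: [-3.14, -0.004, 0.104]
force: [0.2, -0.1, 0.7]
width: 85.3
gripper_force: 0.0
```

>>> arm_command --series '[100, -0.5, 0, 0, 0, 100, -0.5, 0, 0, 0, 100, -0.5, 0, 0, 0, 100, -0.5, 0, 0, 0, 100, -0.5, 0, 0, 0]'

```text
clock: 9.47
eef_pos: [415.8, 254.7, 169.5]
tool_rot: [3.141, 0.0, 0.105]
force: [-0.0, -0.1, 1.3]
width: 85.2
gripper_force: 0.0
```

```bash
python3 - <<'E'
from h import *
p,d,z=snap('wrist','w5'); W=world(d,z)
hsv=cv2.cvtColor(p,cv2.COLOR_RGB2HSV);H,S,V=[hsv[...,i] for i in range(3)]
k=(V<60)&(W[...,2]>86)&(W[...,2]<100)&(np.hypot(W[...,0]-420,W[...,1]-257)<30); b=W[k]; print('knob',len(b),(b.min(0)+b.max(0))/2,b.max(0)-b.min(0))
r=((H<6)|(H>174))&(S>120)&(np.hypot(W[...,0]-486,W[...,1]-262)<25); q=W[r]; print('pin head',len(q),np.percentile(q,[2,50,98],axis=0))
plan([(420,257,55,.087),(420,257,90,.087)])
cv2.imwrite('pics/c5.png',cv2.resize(p[:260,130:390,::-1],None,fx=2.2,fy=2.2))
E
```

```text
knob 497 [420.1  256.9   90.99] [19.82 18.98  9.88]
pin head 338 [[479.23 255.27  81.05]
 [486.4  262.33  83.83]
 [493.31 269.35  85.62]]
t 9.52 P [415.64 254.69 169.47] yaw 0.104 tilt [-0. -0. -1.] q [-0.67  0.49  0.09  2.03 -0.07  0.62 -2.  ] F [-0.04 -0.7  -0.4 ] w 85.91294040934001 0.0
[ 0.46 -0.19 11.45] turn 1.0
[ 0.46 -0.19  7.95] turn 1.0
```

View pics/c5.png

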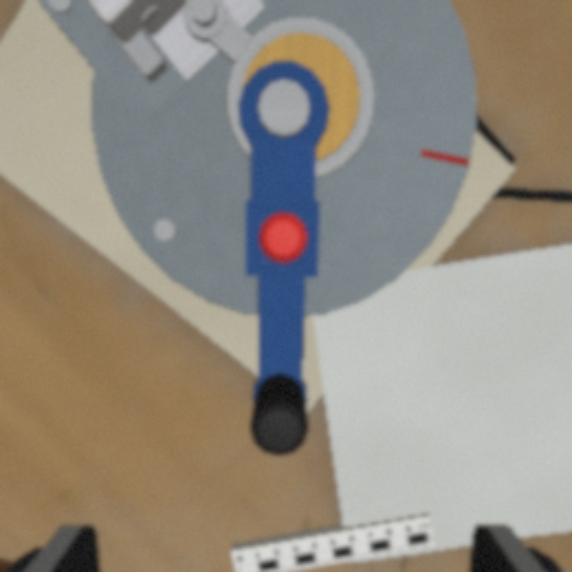

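The pin head is over the lever at (283,237) with its top at z 84, so it is fully home. The knob is at (279,425). Grasping the knob.

>>> arm_command --series '[100, 0.3, -0.1, 2, 0, 100, 0.5, -0.2, 5, 0, 100, 0.5, -0.2, 8, 1, 100, 0.5, -0.2, 10, 1, 100, 0.5, -0.2, 11.3, 1]'

```text
clock: 9.93
eef_pos: [419.0, 256.5, 54.4]
tool_rot: [3.14, 0.003, 0.087]
force: [0.2, -1.2, -0.3]
width: 85.5
gripper_force: 0.0
```

>>> arm_command --series '[80, 0, 0, 0, 0, 50, 0, 0, 0, 0, 20, 0, 0, 0, 0, 0, 0, 0, 0, 0, 0, 0, 0, 0, 0]'

```text
clock: 10.35
eef_pos: [420.4, 257.9, 58.3]
tool_rot: [-3.141, -0.002, 0.088]
force: [0.0, -0.1, 0.4]
width: 25.4
gripper_force: 0.0
```

>>> arm_command --series '[0, 0, 0, 0, 0, 0, 0, 0, 0, 0, 0, 0, 0, 0, 0, 0, 0, 0, 0, 0, 0, 0, 0, 0, 0]'

```text
clock: 10.77
eef_pos: [420.3, 257.7, 58.4]
tool_rot: [-3.141, -0.002, 0.088]
force: [-0.5, -1.8, 6.9]
width: 20.0
gripper_force: 58.7
```

```bash
cat >> h.py <<'E'
def arc(S,step,n,end):
    """rows turning tool about spindle S from the present pose, step rad per row, stop at total end"""
    s=monitor.read_state(); P=s['eef_pos']; R=Ro.from_euler('xyz',s['tool_rot']).as_matrix(); r=P[:2]-S
    th=np.arctan2(r[1],r[0])%(2*np.pi); print('P',P,'F',s['force'],'r',np.hypot(*r),'lever angle',th-3.229,'yaw',np.arctan2(R[1,0],R[0,0]),'q',s['qpos'])
    for k in range(1,n+1):
        a=min(k*step,end-(th-3.229)); c,q=np.cos(a),np.sin(a); D=np.array([c*r[0]-q*r[1]-r[0],q*r[0]+c*r[1]-r[1],0])
        print(k,(R.T@D)/10,round(-np.degrees(a),1))
E
python3 -c "
from h import *
arc(np.array([534.3,267.1]),.1,5,1.42)"
```

```text
P [420.3  257.71  58.4 ] F [-0.55 -1.83  6.86] r 114.3818679697992 lever angle -0.0052622595949096684 yaw 0.08780905508617187 q [-0.64  0.7   0.05  2.09 -0.1   0.36 -1.99]
1 [ 0.05  1.14 -0.  ] -5.7
2 [ 0.22  2.27 -0.  ] -11.5
3 [ 0.49  3.38 -0.  ] -17.2
4 [ 0.88  4.46 -0.  ] -22.9
5 [ 1.37  5.49 -0.  ] -28.6
```

>>> arm_command --series '[0, 0.02, 0.69, 0, -3.4, 0, 0.08, 1.37, 0, -6.9, 0, 0.18, 2.05, 0, -10.3, 0, 0.33, 2.72, 0, -13.8, 0, 0.51, 3.38, 0, -17.2]'

```text
clock: 11.18
eef_pos: [428.3, 224.5, 58.4]
tool_rot: [-3.141, -0.002, 0.391]
force: [-0.9, 0.4, 6.2]
width: 20.3
gripper_force: 58.7
```

```bash
python3 -c "
from h import *
arc(np.array([534.3,267.1]),.06,5,1.42)"
```

```text
P [428.28 224.52  58.39] F [-0.89  0.42  6.17] r 114.2510140885642 lever angle 0.29448368677066883 yaw 0.39116731311730707 q [-0.53  0.69 -0.02  2.11  0.04  0.34 -1.76]
1 [ 0.01  0.69 -0.  ] -3.4
2 [ 0.07  1.37 -0.  ] -6.9
3 [ 0.17  2.05 -0.  ] -10.3
4 [ 0.3   2.72 -0.  ] -13.8
5 [ 0.48  3.38 -0.  ] -17.2
```

Tracking well, so I'll continue with the same arc pattern.

>>> arm_command --series '[0, 0.02, 0.69, 0, -3.4, 0, 0.08, 1.37, 0, -6.9, 0, 0.18, 2.05, 0, -10.3, 0, 0.32, 2.72, 0, -13.8, 0, 0.5, 3.38, 0, -17.2]'

```text
clock: 11.6
eef_pos: [445.7, 195.3, 58.4]
tool_rot: [3.141, -0.002, 0.691]
force: [-1.7, 0.7, 6.8]
width: 20.0
gripper_force: 58.7
```

>>> arm_command --series '[0, 0.02, 0.69, 0, -3.4, 0, 0.08, 1.37, 0, -6.9, 0, 0.18, 2.05, 0, -10.3, 0, 0.32, 2.72, 0, -13.8, 0, 0.5, 3.38, 0, -17.2]'

```text
clock: 12.02
eef_pos: [470.9, 172.4, 58.4]
tool_rot: [3.141, -0.002, 0.992]
force: [-2.4, 1.8, 6.3]
width: 20.6
gripper_force: 58.7
```

```bash
python3 -c "
from h import *
arc(np.array([534.3,267.1]),.06,5,1.42)"
```

```text
P [470.94 172.44  58.43] F [-2.39  1.83  6.26] r 113.90804945064663 lever angle 0.8934854836185107 yaw 0.9916824088081208 q [-0.28  0.7  -0.19  2.06  0.31  0.4  -1.29]
1 [0.01 0.68 0.  ] -3.4
2 [0.07 1.36 0.  ] -6.9
3 [0.16 2.04 0.  ] -10.3
4 [0.3  2.71 0.  ] -13.8
5 [0.47 3.37 0.  ] -17.2
```

>>> arm_command --series '[0, 0.01, 0.69, 0, -3.4, 0, 0.07, 1.37, 0, -6.9, 0, 0.16, 2.05, 0, -10.3, 0, 0.3, 2.72, 0, -13.8, 0, 0.47, 3.38, 0, -17.2]'

```text
clock: 12.43
eef_pos: [501.8, 158.1, 58.4]
tool_rot: [3.141, -0.002, 1.292]
force: [-1.9, 2.0, 5.4]
width: 20.5
gripper_force: 58.6
```

```bash
python3 -c "
from h import *
arc(np.array([534.3,267.1]),.05,5,1.425)"
```

```text
P [501.77 158.09  58.43] F [-1.86  2.    5.45] r 113.76006220610654 lever angle 1.193419316197451 yaw 1.291823413119177 q [-0.17  0.73 -0.28  2.    0.42  0.47 -1.05]
1 [0.01 0.57 0.  ] -2.9
2 [0.04 1.14 0.  ] -5.7
3 [0.11 1.7  0.  ] -8.6
4 [0.2  2.26 0.  ] -11.5
5 [0.27 2.61 0.  ] -13.3
```

>>> arm_command --series '[0, 0.01, 0.57, 0, -2.9, 0, 0.04, 1.14, 0, -5.7, 0, 0.11, 1.7, 0, -8.6, 0, 0.2, 2.26, 0, -11.5, 0, 0.27, 2.61, 0, -13.3]'

```text
clock: 12.85
eef_pos: [527.7, 153.7, 58.4]
tool_rot: [3.14, -0.002, 1.523]
force: [-1.5, 2.4, 6.5]
width: 20.4
gripper_force: 58.7
```

```bash
python3 - <<'E'
from h import *
arc(np.array([534.3,267.1]),.05,1,1.43)
p,d,z=snap('wrist','w6'); q=snap('top','top2')[0]
a=cv2.resize(p[:,:,::-1],(520,390)); b=cv2.resize(q[120:220,130:200,::-1],(273,390),interpolation=cv2.INTER_CUBIC)
cv2.imwrite('pics/c6.png',np.hstack([a,b]))
E
```

```text
P [527.73 153.67  58.44] F [-1.54  2.41  6.49] r 113.62504371472784 lever angle 1.4255278315044775 yaw 1.5231425050931848 q [-0.1   0.76 -0.36  1.93  0.5   0.54 -0.85]
1 [-0.    0.05  0.  ] -0.3
```

View pics/c6.png

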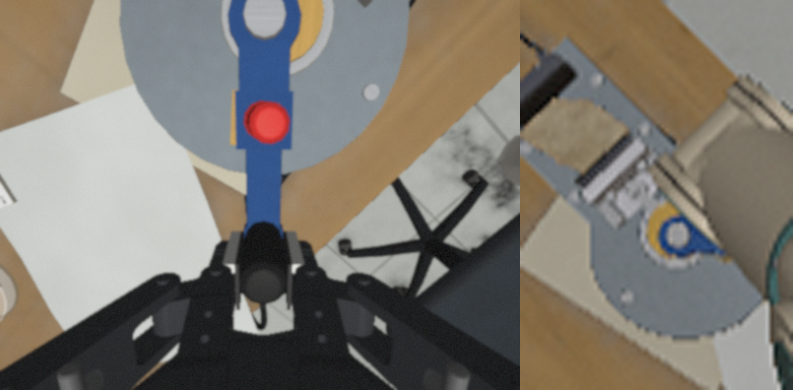

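The lever now covers the red line with the pin still seated, and the pad has reached the sherd. A thin brass sliver left of the lever, at (234,118), shows the cam lagging slightly. I'll measure the lag and the lever angle.

```bash
python3 - <<'E'
from h import *
z=np.load('pics/w6.npz'); p=z['p']; W=world(z['d'],z)
hsv=cv2.cvtColor(p,cv2.COLOR_RGB2HSV);H,S,V=[hsv[...,i] for i in range(3)]
S0=np.array([534.3,267.1]); B=(H>100)&(H<128)&(S>110)
for y in (60,75,85,165,180,195):
    x=np.where(B[y])[0]; x=x[(x>200)&(x<320)]; w=onplane(((x.min()+x.max())/2,y),44,z)[:2]-S0; print(y,w,np.arctan2(w[1],w[0])%6.2832-3.229)
u=np.array([np.cos(3.229+1.4255),np.sin(3.229+1.4255)]); n=np.array([-u[1],u[0]])
for y in (95,105,115,125,135,142):
    x=np.where(B[y])[0]; x=x[(x>200)&(x<320)]
    br=np.where((H[y]>10)&(H[y]<30)&(S[y]>70)&(np.arange(512)>x.min()-12)&(np.arange(512)<x.min()))[0]
    l=onplane((x.min(),y),44,z)[:2]-S0; r=onplane((x.max(),y),44,z)[:2]-S0; print(y,'lever',l@n,r@n,end=' ')
    if len(br): e=onplane((br.min(),y),33,z)[:2]-S0; print('ear edge',e@n,'at',e@u)
    else: print()
E
```

```text
60 [ -2.26 -19.12] 1.3656471750866688
75 [ -2.34 -26.22] 1.3944024589557893
85 [ -2.83 -31.05] 1.3926349142495686
165 [ -5.1 -73.2] 1.4138602141150383
180 [ -4.94 -81.89] 1.4231154440769709
195 [ -6.52 -90.77] 1.4117299734978142
95 lever -14.872234547044103 13.457613204085076 ear edge -18.049745470171096 at 35.82724344900915
105 lever -14.949849177849925 13.647507072637634 ear edge -18.720277022115184 at 41.207842262868176
115 lever -15.028943158607529 13.306194601919705 ear edge -18.831876247272657 at 46.685138027584216
125 lever -15.109559191317771 13.498285272747944 ear edge -19.52282561644496 at 52.27362788535615
135 lever -14.64692752949971 13.694109780052536 ear edge -19.644389032053102 at 57.964809431876276
142 lever -14.701681783932212 13.284513529170361 ear edge -19.144099255167824 at 62.00905946500001
```

>>> arm_command --series '[0, 0, 0.1, 0, -0.5, 0, 0, 0.2, 0, -1, 0, 0.01, 0.29, 0, -1.4, 0, 0.01, 0.29, 0, -1.4, 0, 0.01, 0.29, 0, -1.4]'

```text
clock: 13.37
eef_pos: [530.2, 153.6, 58.5]
tool_rot: [3.14, -0.001, 1.545]
force: [-2.5, 1.9, 6.1]
width: 20.1
gripper_force: 58.7
```

>>> arm_command --series '[0, 0, 0, 0, 0, 0, 0, 0, 0, 0, 0, 0, 0, 0, 0, 0, 0, 0, 0, 0, 0, 0, 0, 0, 0]'

```text
clock: 13.78
eef_pos: [530.1, 153.5, 58.4]
tool_rot: [3.14, -0.001, 1.545]
force: [-1.4, 2.1, 6.3]
width: 20.7
gripper_force: 58.7
```

```bash
python3 - <<'E'
from h import *
arc(np.array([534.3,267.1]),.05,1,1.43)
p,d,z=snap('wrist','w7'); W=world(d,z); hsv=cv2.cvtColor(p,cv2.COLOR_RGB2HSV);H,S,V=[hsv[...,i] for i in range(3)]
q=W[((H<6)|(H>174))&(S>120)&(W[...,2]>60)]; print('pin',np.median(q,0))
print(workorder.finish_job())
E
```

```text
P [530.12 153.52  58.42] F [-1.36  2.06  6.32] r 113.6551295991032 lever angle 1.4465689456975 yaw 1.5453292164443018 q [-0.1   0.77 -0.37  1.92  0.5   0.54 -0.83]
1 [ 0.   -0.19 -0.  ] 0.9
pin [533.   220.08  84.11]
the job is handed in; nothing more can be done
None
```

The job is handed in at about 14 s: the pin is fully home (head top at 84 mm), the lever is over the red line at about 1.45 rad, I estimate the cam at about 1.39 rad (highest lift is 1.40), and the gripper is still holding the knob; the hand-in returned no verdict.

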